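# Raise the flow monitor's screen and hold the pump on prime

### The job

Prepare the training pump for the injection arm: raise the monitor's folded screen to about 60 degrees from its closed position and let go of it, so that it stays there. Then, with the gripper fingers, turn the pump's spring-return dial clockwise past its first two clicks to the third, and finish while still holding it there, because it springs back as soon as it is let go. Leave everything else on the table where it stands.

Things in the scene. Friction and masses are not known exactly. Their poses are not given: they have to be found in the camera images.
- screen (a joint): opening angle of the monitor's stiff-hinged screen: 0 = folded flat on its base, grows as the front edge (the one nearer the robot) is raised, limit 1.9 rad. It stays where it is left (0.7 N m hinge friction; some 3 to 6 N at the tab). It may start slightly open. Wanted: about 60 degrees (1.05 rad)
- screen_hinge (a point): middle of the screen's hinge axis, 54 mm above the table, at the far edge of the fixed level monitor base (white box, 165 x 210 x 52 mm high). Base axes: x from the screen's front edge to the hinge (away from the robot), y along the hinge, z up. Opening turns the screen about +y. Monitor and pump stand left and right in either order, somewhat turned
- screen_grip (a point): centre of the grip part of the black tab that sticks out 40 mm from the middle of the free front edge of the grey screen (170 x 200 x 14 mm), in its plane; tab 22 mm wide along the hinge, 14 thick. 197 mm from the hinge, 7 mm above its plane when shut, 15 mm from the tab's end, 25 from the panel. Nothing below or beside the tab. Axes turn with the screen (y along the hinge)
- dial (a joint): angle of the pump's dial, rad, growing clockwise seen from above: 0 = rest, clicks at 0.35, 0.70 and 1.05, end stop at 1.20; ridges are felt just before them (stiffest at about 0.10, 0.44 and 0.79). Third click = 0.97 or more. A spring (0.16 N m at rest, 0.33 at the third click: about 7 N at the handle, 8 N over the last ridge) returns it to 0 from everywhere when let go
- dial_axis (a point): point on the dial's vertical axis at the top face of the pump (fixed level white box, 150 x 150 x 90 mm high). Pump axes: x away from the robot, y left, z up. Groups of one, two and three small black pips on the top face, 70 mm from the axis, mark the three clicks
- dial_grip (a point): centre of the grip part of the dial's handle: an upright radial black fin, 12 mm thick, from 29 to 63 mm from the axis, its top 51 mm above the pump's top face; this point is 46 mm from the axis, 36 mm above the top face. At rest the fin lies at pi + 0.6 rad in the pump's x-y axes (robot side, to the right) and turns to the left (+y). Axes turn with the dial; at rest as dial_axis
- cup: bystander: clear specimen jar with screw cap, 64 mm across, 70 high; origin under its centre
- phone: bystander: black phone lying flat, 150 x 72 x 9 mm; origin under its centre
- tape: bystander: roll of paper tape lying flat, 68 mm across, 25 high; origin under its centre
- wipes: bystander: tub of wipes, 90 mm across, 150 high; origin under its centre
- gel: bystander: slim bottle of hand gel, 48 mm across, 130 high; origin under its centre
Things that resemble listed ones, but are neither listed nor needed, are in the scene too. Leave any green look-alike of the part that bears dial alone.

How it is judged (in metres and radians):
On the way, in this order (a step that is already met when the one before it is completed fails the run):
1. the screen stands at 60 degrees (within 8.5), let go of, with the dial still at rest (value of joint screen between 0.9 and 1.2 rad and contact force between the fingers and screen below 0.2 N and value of joint dial below 0.12 rad), for 0.2 s.
2. the dial is turned to its third click and kept there (value of joint dial above 0.97 rad), for 0.5 s.
At the end, for the whole second after the job is handed in: The screen stands between 52 and 69 degrees open (0.90 to 1.20 rad), and the fingers hold the dial, with at least 1.5 N of contact, at its third click (0.97 rad or more) all through the last second (value of joint screen between 0.9 and 1.2 rad and value of joint dial above 0.97 rad and contact force between the fingers and dial above 1.5 N); the arm keeps its last pose, push and grip.
It fails at once if a bystander is pushed more than 30 mm from its place (distance of any of cup, phone, tape, wipes, gel from where it was at the start of the episode above 0.03 m).
It fails at once if a bystander is tipped over (angle between any of cup, phone, tape, wipes, gel's own z axis and vertical above 0.5 rad).
It also fails if it takes over 51 s, if anything falls off the work surface, if the arm or the gripper's body presses on something with over 40 N, if the wrist force passes 120 N, or if a joint passes its speed limit or range.

### The arm

A 6-joint arm with a two-finger parallel gripper is mounted at the origin on the work surface. World frame = base frame: x ahead of the robot, y to its left, z up, the work surface at z = 0. Lengths are in mm, angles in rad, forces in N, time in s.
With the tool pointing down it reaches from about 150 to 775 mm from the base axis. Payload 6.1 kg.
Tool frame: the origin (TCP) lies at the very end of the fingers, on their centre line; the grasp point (between the pads) lies 19 mm behind it (arm.grasp_offset is the z of the grasp point in the tool frame, in mm); z points along the fingers, y is the direction in which the jaws open and shut (so a half turn about z gives the same grasp; the last joint's range is limited). The gripper opens to 85 mm and grips with 20 to 120 N. Pads are 22 mm wide; open, the fingers measure 114 mm over their backs; the gripper's body (76 mm by 85 mm) begins 54 mm behind the grasp point. The pads swing forward as they close: fully open they stand 13 mm farther back than shut.
Start: joints at [-1.27, 0.126, -0.04, 1.405, 0, 1.571], TCP at [155.543, -501.413, 192.395] pointing down, gripper open.
Joint ranges: [-2.72, 2.72], [-0.95, 1.95], [-1.27, 1.35], [-1.78, 2.02], [-1.46, 1.47], [-3.14, 3.14]. Speed limits (rad/s): [2.39, 2.39, 3.01, 3.14, 3.14, 3.14].

### API

Orientations are given as a rotation vector (axis times angle).
In Python, from bench import arm gives the robot as it stands.
- The arm moves only by the shell command python3 -m creep 'ROWS' [FORCE]. ROWS is JSON, a list of rows, each a list of 3 entries, a list of its own where there are three numbers: the shift along the tool's x, y, z in m, then the turn, a rotation vector about the tool's x, y, z in rad, then the opening, from -1 (shut) to 1 (fully open). In form: [[[dx, dy, dz], [rx, ry, rz], jaw], ...]. A call has 1 to 10 rows; each row shifts and turns the commanded pose from where the row before left it, along the tool's axes as they then stand; what a row does not reach is not made up. A row lasts 1/12 s, in which the tool goes at most 41.7 mm and 7.16 degrees, less where a joint would pass 70% of its speed; a pose out of reach is approached as far as the arm can. A call is refused whole if a number of a shift passes 0.0417 or a number of a turn 0.125, either way. A call with a gripper value outside its range is refused whole. The fingers move at their own pace and stop on an object; FORCE is the grip in N (left out, the last holds). Time passes only in rows, so rows that do not move let the fingers close. It gives the time, the measured TCP pose, the force and the opening at its end, in the units of the state.
- arm.state(): the state, without advancing time (a new reading comes with each control period).
- arm.read_camera(name): name is "scene" or "top"; returns the picture (400x640x3 uint8, red, green, blue); there is no depth.
- arm.get_calibration(name): a dict with "intrinsics" (3x3 intrinsics, pixels), "xyz" and "attitude" of the camera in the world. Camera axes: x right, y down, z forward; pixel columns grow to the right and rows downward; lengths in mm; the calibration is good to about 2 mm. A picture is of the moment at which its call begins. get_calibration takes no time and is no camera call.
- arm.close_job(): hands the job in, once; it reports no verdict.
Trained networks look in the newest picture that a camera, given by its name, has taken for a name from the list of things; names that differ only in an ending like _2 or _b are one class to them, and where a whole thing is asked for, a point or a joint stands for the part that bears it (a point fixed in the world has none). Each returns a list of dicts, best first, with "confidence" (0 to 1); they miss things now and then, are a little off and sometimes report something else, mostly with a low value. They report only what shows in the picture. A call takes as long as a camera call. They do not tell look-alikes from the thing itself.
- arm.cut_out(camera, label): "mask" (400x640 bool, what is visible of it) and "extent" ([left, top, right, bottom] in pixels, round what is visible of it).
The state is a dict: "time": time; "joint_pos": joint angles; "qvel": joint speeds; "joint_efforts": joint torques, N m; "tool_pos": TCP position; "orientation": TCP orientation; "contact_force": force on the tool from outside, world axes, zero at the start; "moment": the same for the moment, N m; "grip_width": finger opening in mm.
Only numpy, scipy, OpenCV 4.12 (cv2) and the standard library are available. Lean on these libraries where they do the work, as an engineer would, in place of code of your own. Each camera call takes 0.05 s, during which the arm holds its last target.

## Working session

There is one attempt and no reset: what is moved stays moved. The work goes in short steps, Python scripts to look and compute and a shell command to move; the robot and the scene stay as the last step left them, time stands still between calls to the robot, and variables do not carry over. Pictures are saved under pics/ and viewed, and the job is handed in when it is done.

```bash
ls; mkdir -p pics; python3 - <<'E'
from bench import arm
import cv2,json
print(arm.state(), arm.grasp_offset)
for n in ("scene","top"):
    im=arm.read_camera(n); cv2.imwrite(f"pics/{n}0.png",im[:,:,::-1]); print(n,arm.get_calibration(n))
E
```

```text
pics
{'time': 0.0, 'joint_pos': array([-1.26997763e+00,  1.26397249e-01, -4.06327324e-02,  1.40541418e+00,
       -1.34498600e-05,  1.57078970e+00]), 'qvel': array([-7.10909426e-04, -4.47926716e-05,  2.09410239e-03,  2.77699362e-04,
        1.77644291e-03, -1.76011229e-03]), 'joint_efforts': array([ 3.90796242e-05, -4.35912681e+01,  3.52924776e+01,  1.73813920e-02,
        4.68775602e-05, -3.91627253e-06]), 'tool_pos': array([ 155.40980767, -500.95979125,  191.60817037]), 'orientation': array([-3.10451309e+00, -4.70511747e-01,  4.08522914e-04]), 'contact_force': array([-0.191931  , -0.37384618,  0.27978699]), 'moment': array([-0.04236304,  0.03984959, -0.06865991]), 'grip_width': 85.57155210491129} -18.700000000000003
scene {'intrinsics': array([[372.64661008,   0.        , 326.89019399],
       [  0.        , 372.64661008, 200.12057534],
       [  0.        ,   0.        ,   1.        ]]), 'xyz': array([1031.36153348, -632.04395391,  827.05598066]), 'attitude': array([-2.17289474, -0.74652602,  0.3521375 ])}
top {'intrinsics': array([[498.06554613,   0.        , 311.88488055],
       [  0.        , 498.06554613, 204.08423478],
       [  0.        ,   0.        ,   1.        ]]), 'xyz': array([ 307.11408937,    9.93601748, 1704.96658734]), 'attitude': array([-2.18139819,  2.13490447, -0.15777369])}
```

View pics/scene0.png

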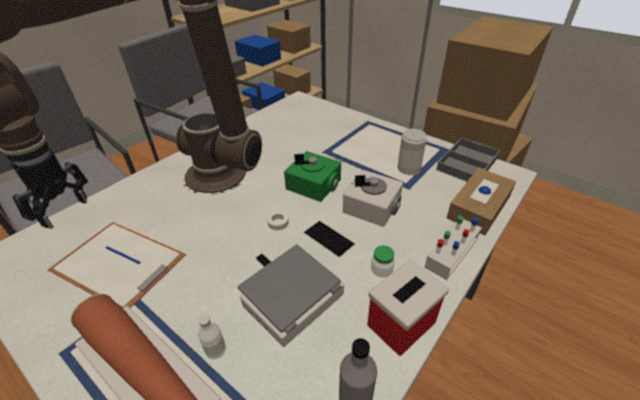

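View pics/top0.png

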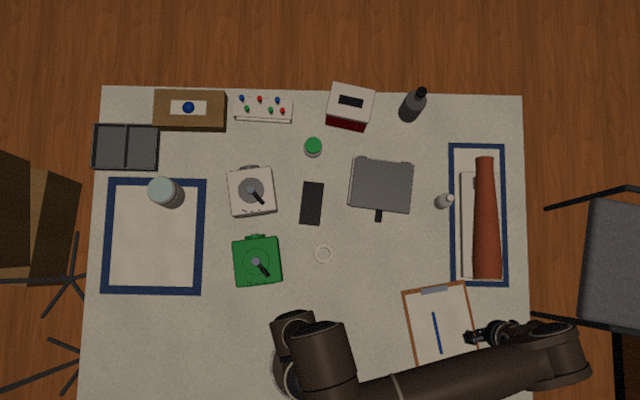

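```bash
cat > h.py <<'E'
from bench import arm
import numpy as np, cv2
from scipy.spatial.transform import Rotation as R
def cal(n):
    c=arm.get_calibration(n); return np.array(c["intrinsics"]),np.array(c["xyz"]),R.from_rotvec(c["attitude"]).as_matrix()
def proj(n,P):
    K,t,A=cal(n); q=(np.atleast_2d(P)-t)@A; q=q@K.T; return q[:,:2]/q[:,2:]
def back(n,uv,z):
    K,t,A=cal(n); uv=np.atleast_2d(uv); d=np.c_[uv,np.ones(len(uv))]@np.linalg.inv(K).T@A.T
    return t+d*((z-t[2])/d[:,2])[:,None]
def crop(n,im,c,w,h,s,out,pts=None):
    x0,y0=int(c[0]-w/2),int(c[1]-h/2)
    o=cv2.resize(im[y0:y0+h,x0:x0+w,::-1],None,fx=s,fy=s,interpolation=cv2.INTER_CUBIC).copy()
    if pts is not None:
        for p in pts: cv2.circle(o,(int((p[0]-x0+.5)*s),int((p[1]-y0+.5)*s)),2,(0,0,255),-1)
    cv2.imwrite(out,o)
E
python3 - <<'E'
from h import *
for n in("top","scene"):
    im=arm.read_camera(n); np.save(f"pics/{n}.npy",im)
    for l in("screen","screen_grip","dial","dial_grip","dial_axis","cup","gel","wipes","tape","phone"):
        try:
            for d in arm.cut_out(n,l)[:3]:
                ys,xs=np.nonzero(d["mask"]); c=(xs.mean(),ys.mean()) if len(xs) else 0
                print(n,l,round(d["confidence"],2),np.round(d["extent"],1),np.round(c,1),len(xs))
                if l in("screen","dial") and d["confidence"]>.5: np.save(f"pics/m_{n}_{l}_{int(c[0])}.npy",d["mask"])
        except Exception as e: print(n,l,e)
im=np.load("pics/top.npy")
crop("top",im,(380,190),90,80,8,"pics/tm.png"); crop("top",im,(253,190),70,60,10,"pics/tp.png")
im=np.load("pics/scene.npy")
crop("scene",im,(290,290),120,100,6,"pics/sm.png"); crop("scene",im,(372,195),80,60,10,"pics/sp.png")
E
```

```text
top screen 0.88 [347.8 156.  412.2 223.3] [381.1 186.5] 3016
top screen 0.48 [236.9 179.  264.7 200.3] [250.5 190.8] 494
top screen_grip 0.74 [348.7 156.5 415.7 222.7] [380.9 186.6] 3115
top dial 0.84 [243.  248.2 269.4 279.3] [256.  262.4] 582
top dial 0.83 [231.8 178.6 262.9 203.1] [250.7 190.8] 561
top dial_grip 0.96 [242.  247.8 268.6 277.3] [256.1 262.6] 605
top dial_grip 0.86 [238.  178.7 265.9 204.1] [250.6 190.8] 546
top dial_axis 0.79 [230.6 234.2 281.9 285.1] [256.3 261.1] 2305
top dial_axis 0.71 [226.5 165.6 275.  216.9] [251.1 191.7] 2293
top cup 0.79 [304.5 141.3 321.  160.4] [311.8 147.5] 254
top gel 0.53 [431.4 193.7 457.2 208.9] [443.2 201.4] 280
top wipes 0.91 [148.8 180.2 187.  208.7] [164.8 192.6] 952
top wipes 0.28 [349.6 156.8 413.9 222.1] [380.8 186.5] 3022
top tape 0.67 [314.8 242.  330.7 263.2] [324.1 253.1] 173
top tape 0.5 [237.5 177.7 261.9 200.8] [250.2 190.6] 500
top phone 0.64 [299.  179.9 323.6 225.8] [310.6 203.5] 908
scene screen 0.97 [238.5 242.2 338.9 333.3] [287.2 286.2] 4826
scene screen 0.74 [236.5 243.9 347.2 346.5] [288.8 293.3] 6437
scene scre
[... 160 characters left out ...]
[369.6 185.1] 451
scene dial_grip 0.78 [294.2 157.1 326.4 172.3] [308.7 163.2] 417
scene dial_grip 0.69 [355.4 174.6 386.1 198.5] [369.8 184.9] 448
scene dial_axis 0.88 [284.9 152.3 341.  200.5] [312.  175.7] 2103
scene dial_axis 0.71 [339.8 170.3 404.6 228.1] [371.6 198.3] 2483
scene cup 0.82 [367.7 246.8 391.7 277.8] [382.  261.5] 641
scene cup 0.46 [236.8 242.6 341.4 334.3] [287.7 286.2] 4858
scene cup 0.29 [340.1 169.7 403.3 228.1] [372.4 198.1] 2514
scene gel 0.58 [198.9 314.2 226.1 361.6] [210.3 338.4] 917
scene wipes 0.59 [398.4 127.9 427.9 177.7] [410.9 151.9] 1091
scene tape 0.84 [271.1 210.6 287.6 227.6] [277.5 220.6] 333
scene phone 0.68 [304.6 224.4 352.4 258.1] [328.7 238.4] 842
```

View pics/tm.png

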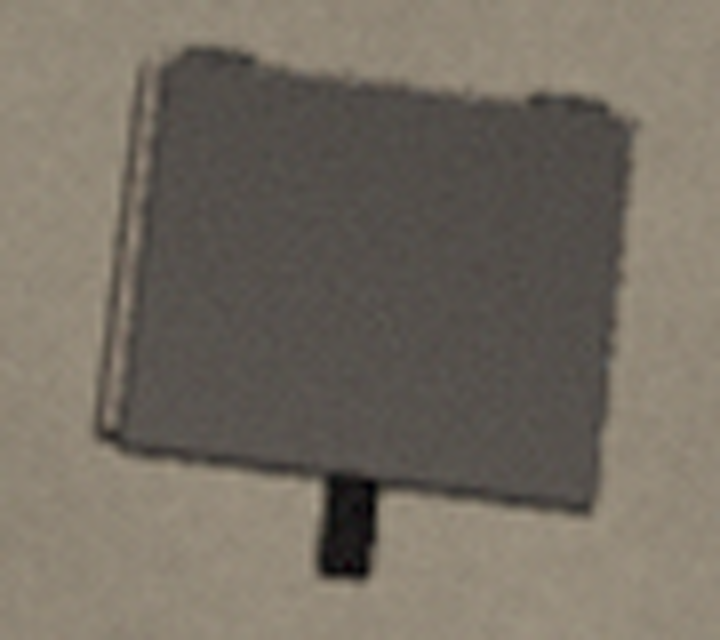

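View pics/tp.png

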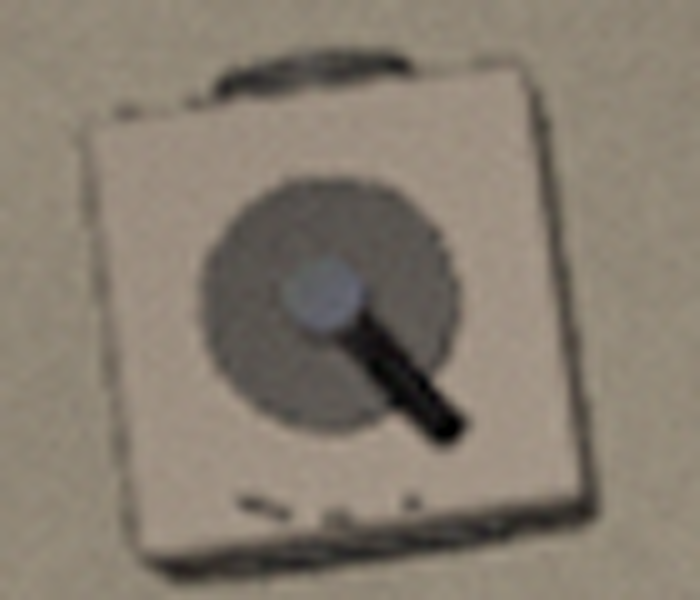

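View pics/sm.png

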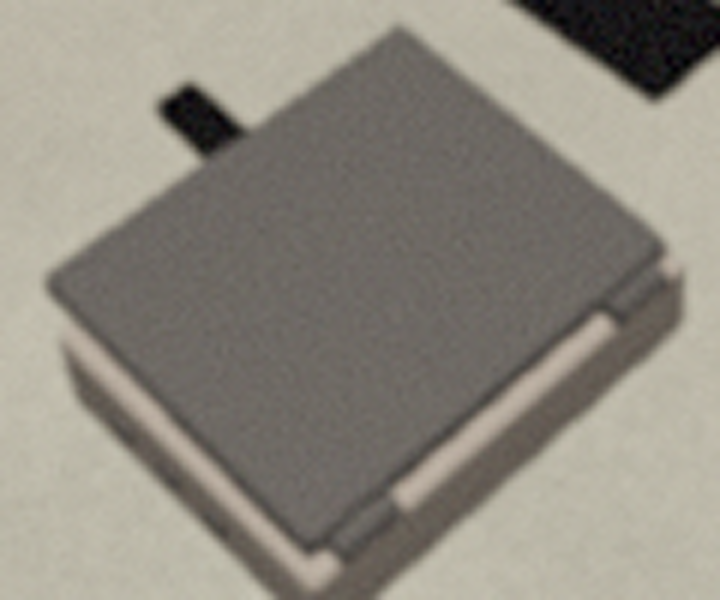

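View pics/sp.png

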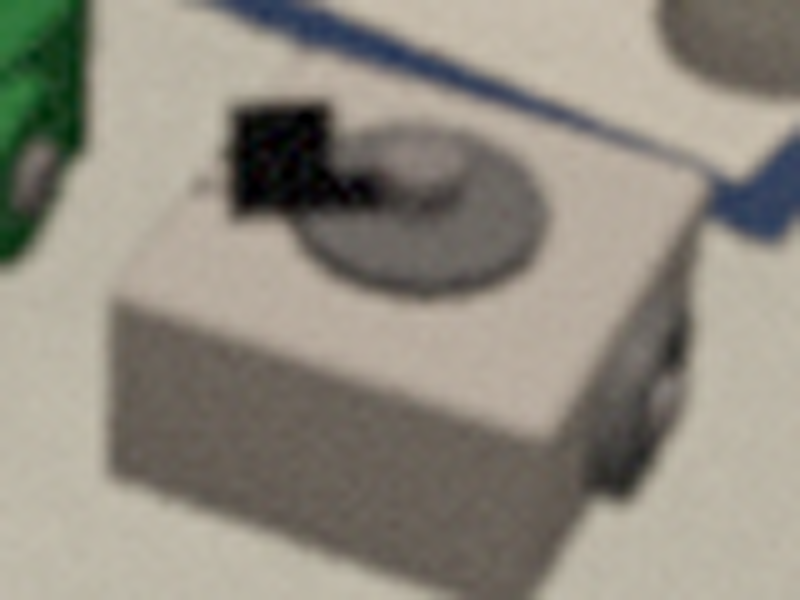

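```bash
cat > fit.py <<'E'
from h import *
from scipy.optimize import least_squares
T=lambda a:(np.array(a)/8-.5+[335,150]); S=lambda a:(np.array(a)/6-.5+[230,240])
T2=lambda a:(np.array(a)/10-.5+[218,160]); S2=lambda a:(np.array(a)/10-.5+[332,165])
scr=np.array([[-172,100,14],[-172,-100,14],[-2,-100,14],[-2,100,14],[-212,11,14],[-212,-11,14]])
tu=T([[118,447],[592,510],[630,120],[165,65],[318,577],[370,578]])
su=S([[398,28],[50,285],[310,550],[665,248],[192,85],[160,105]])
def scrw(p,pts):
    a=p[3];c,s=np.cos(a),np.sin(a)
    # opening about +y: front edge (-x) rises
    q=pts@np.array([[c,0,s],[0,1,0],[-s,0,c]]).T
    z=np.array([[np.cos(p[2]),-np.sin(p[2]),0],[np.sin(p[2]),np.cos(p[2]),0],[0,0,1]])
    return q@z.T+[p[0],p[1],54]
def f(p): 
    w=scrw(p,scr); return np.r_[(proj("top",w)-tu).ravel(),(proj("scene",w)-su).ravel()]
r=least_squares(f,[450,-200,0,0.05],loss="soft_l1",x_scale=[10,10,.1,.1])
print("screen",r.x); print(np.round(f(r.x).reshape(-1,2),1).tolist())
print("grip",scrw(r.x,np.array([[-197,0,7]])))
box=np.array([[75,75,90],[75,-75,90],[-75,-75,90],[-75,75,90.]])
tb=T2([[85,120],[525,68],[585,495],[140,555]]); sb=S2([[710,180],[548,440],[115,298]])
def bw(p,pts):
    z=np.array([[np.cos(p[2]),-np.sin(p[2]),0],[np.sin(p[2]),np.cos(p[2]),0],[0,0,1]]); return pts@z.T+[p[0],p[1],0]
def g(p):
    w=bw(p,box); return np.r_[(proj("top",w)-tb).ravel(),(proj("scene",w[[0,1,2]])-sb).ravel()]
r2=least_squares(g,[400,200,0],x_scale=[10,10,.1])
print("pump",r2.x);print(np.round(g(r2.x).reshape(-1,2),1).tolist())
def fin(p,th,r,h): a=np.pi+.6-th; return bw(p,np.array([[r*np.cos(a),r*np.sin(a),90+h]]))
if __name__=="__main__":
    print("dialgrip",fin(r2.x,0,46,36))
    im=np.load("pics/top.npy"); P=np.vstack([fin(r2.x,0,63,51),fin(r2.x,0,29,51),bw(r2.x,np.array([[0,0,90.]])),bw(r2.x,box)])
    crop("top",im,(253,190),70,60,10,"pics/tp2.png",proj("top",P))
    im=np.load("pics/scene.npy"); crop("scene",im,(372,195),80,60,10,"pics/sp2.png",proj("scene",P))
    for n in ("cup","gel","tape","phone"): pass
    print(back("top",[[444,203],[323,253],[311,203],[313,150],[257,262],[262,272]],[20,20,9,50,90,140]).round())
E
python3 fit.py; cd pics; python3 -c "
import cv2,numpy as np
cv2.imwrite('c2.png',cv2.resize(np.hstack([cv2.imread('tp2.png'),cv2.imread('sp2.png')]),None,fx=.53,fy=.53))"
```

```text
screen [ 6.84864263e+02 -2.48182115e+02 -1.10991196e-01  1.68030624e-02]
[[-0.8, -0.1], [-0.2, -0.0], [0.2, -1.0], [-0.6, -1.9], [-0.5, -0.9], [-0.4, -0.2], [-0.0, -0.2], [-2.4, -0.3], [-1.1, 0.1], [0.7, -1.5], [-0.4, -0.0], [-1.6, 1.1]]
grip [[ 489.22097512 -226.37782252   64.30905935]]
pump [5.67316612e+02 1.92500110e+02 1.68430671e-01]
[[-0.7, -0.9], [0.5, -2.1], [0.8, -0.2], [-0.4, 0.4], [0.4, -1.2], [-0.4, -0.3], [-2.0, -1.1]]
dialgrip [[534.24250887 160.52975333 126.        ]]
[[ 547. -462.   20.]
 [ 368.  -50.   20.]
 [ 538.   -6.    9.]
 [ 715.   -9.   50.]
 [ 332.  164.   90.]
 [ 301.  143.  140.]]
```

View pics/c2.png

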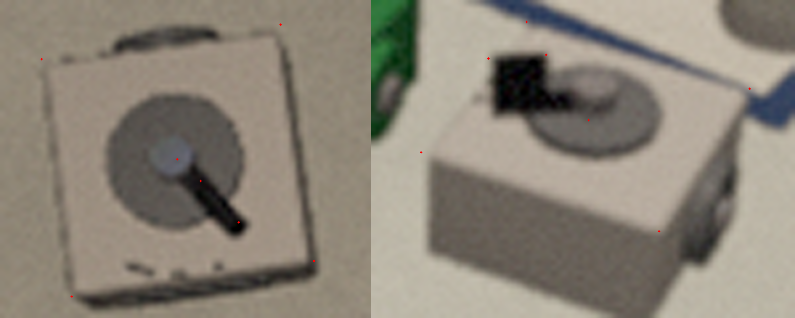

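White pump at top (251,190) is the target (white body, black fin); the green look-alike is at top (257,260) and must be avoided. The monitor's black tab is at top (378,215), and the phone at (311,203) is the other black thing. The crops confirm all of this. First I'll turn the tool and head for the tab.

```bash
cat > to.py <<'E'
# usage: to.py x y z yaw(of tool x) : remaining delta in tool frame from state pose
import sys; from h import *
def rep(t,yaw=None,tilt=0):
    s=arm.state(); A=R.from_rotvec(s["orientation"]).as_matrix()
    d=A.T@(np.array(t)-s["tool_pos"])
    print("t",s["time"],"pos",s["tool_pos"].round(1),"toolx",A[:,0].round(3),"z",A[:,2].round(3),"q",s["joint_pos"].round(2),"F",s["contact_force"].round(1),"w",round(s["grip_width"],1))
    print("shift tool mm",d.round(1))
    if yaw is not None:
        D=np.array([[np.cos(yaw),np.sin(yaw),0],[np.sin(yaw),-np.cos(yaw),0],[0,0,-1]]).T
        D=np.column_stack([[np.cos(yaw),np.sin(yaw),0],[np.sin(yaw),-np.cos(yaw),0],[0,0,-1]])
        print("turn",R.from_matrix(A.T@D).as_rotvec().round(3))
if __name__=="__main__": a=list(map(float,sys.argv[1:])); rep(a[:3],a[3] if len(a)>3 else None)
E
python3 -m creep '[[[0,0,-0.01],[0,0,0.103],1],[[0,0,0],[0,0,0.103],1],[[0,0,0],[0,0,0.103],1],[[0,0,0],[0,0,0.103],1],[[0.027,-0.028,0],[0,0,0],1],[[0.027,-0.028,0],[0,0,0],1],[[0.027,-0.028,0],[0,0,0],1],[[0.027,-0.028,0],[0,0,0],1],[[0.027,-0.028,0],[0,0,0],1],[[0.027,-0.028,0],[0,0,0],1]]' 20
python3 to.py 489.2 -226.4 140 -0.111
```

```text
time: 2.03
tool_pos: [336.3, -351.1, 202.6]
orientation: [3.136, -0.175, 0.001]
contact_force: [1.1, 0.1, -0.2]
grip_width: 85.1
t 2.0333 pos [ 336.3 -351.1  202.6] toolx [ 0.994 -0.111  0.   ] z [ 0. -0. -1.] q [-0.81  0.05 -0.1   1.42  0.    2.45] F [ 1.1  0.1 -0.2] w 85.1
shift tool mm [ 138.1 -140.9   62.6]
turn [ 0.    -0.    -0.001]
```

```bash
python3 -m creep '[[[0.027,-0.028,0],[0,0,0],1],[[0.027,-0.028,0.0],[0,0,0],1],[[0.027,-0.028,0.01],[0,0,0],1],[[0.027,-0.028,0.01],[0,0,0],1],[[0.027,-0.028,0.01],[0,0,0],0.2],[[0,0,0.015],[0,0,0],0.2],[[0,0,0.015],[0,0,0],0.2],[[0,0,0],[0,0,0],0.2]]'
python3 to.py 489.2 -226.4 45.6 -0.111; python3 - <<'E'
from h import *
im=arm.read_camera("top"); cv2.imwrite("pics/t1.png",cv2.resize(im[140:300,300:460,::-1],None,fx=3.5,fy=3.5,interpolation=cv2.INTER_CUBIC))
im=arm.read_camera("scene"); cv2.imwrite("pics/s1.png",cv2.resize(im[180:340,160:360,::-1],None,fx=3.5,fy=3.5,interpolation=cv2.INTER_CUBIC))
s=arm.state()["tool_pos"]; print(proj("top",s),proj("scene",s))
E
```

```text
time: 2.7
tool_pos: [484.0, -226.7, 139.3]
orientation: [-3.135, 0.172, 0.007]
contact_force: [-0.9, 0.4, -0.5]
grip_width: 51.1
t 2.7 pos [ 484.  -226.7  139.3] toolx [ 0.994 -0.109 -0.005] z [-0.004  0.002 -1.   ] q [-0.44  0.15 -0.12  1.3  -0.    2.81] F [-0.9  0.4 -0.5] w 51.1
shift tool mm [ 5.5 -0.8 93.7]
turn [-0.002  0.005  0.002]
[[381.32022153 215.78635776]] [[256.21520946 239.86841696]]
```

View pics/t1.png

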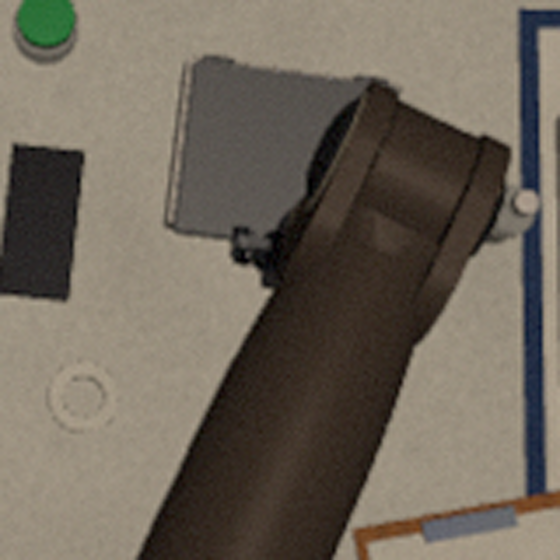

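View pics/s1.png

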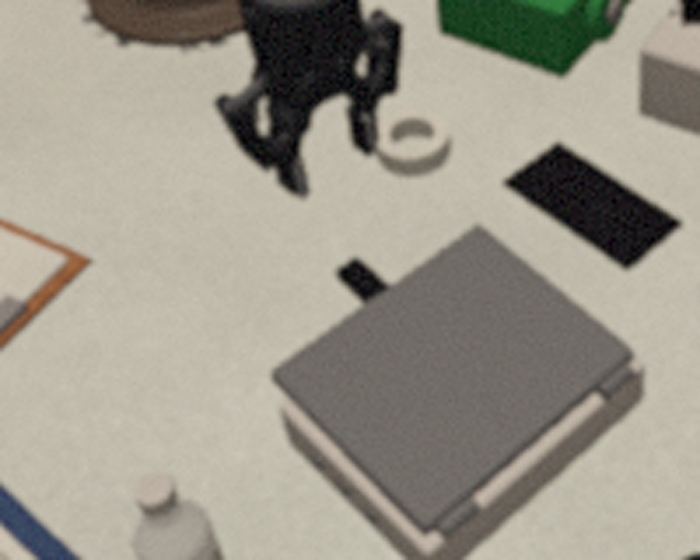

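```bash
python3 - <<'E'
from h import *
im=arm.read_camera("scene"); s=arm.state(); A=R.from_rotvec(s["orientation"]).as_matrix(); print(s["tool_pos"],s["grip_width"])
P=[s["tool_pos"]+A@np.array([0,k*s["grip_width"]/2,b]) for k in(-1,0,1) for b in (0,-8)]
crop("scene",im,(255,235),80,70,9,"pics/s2.png",proj("scene",P))
E
```

```text
[ 484.84993482 -228.5478488   143.0906791 ] 51.38114340388135
```

View pics/s2.png

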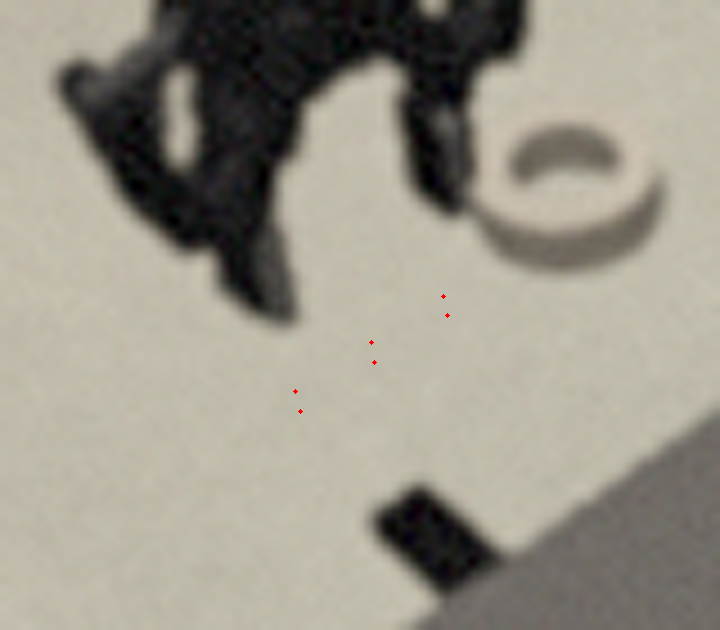

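```bash
python3 - <<'E'
from h import *
print("origin",proj("scene",[[0,0,0]]),proj("top",[[0,0,0]]))
# phone corners: triangulate at z=9
im=np.load("pics/scene.npy"); 
crop("scene",im,(328,238),70,50,10,"pics/ph_s.png"); crop("top",np.load("pics/top.npy"),(311,203),50,60,10,"pics/ph_t.png")
a=cv2.imread("pics/ph_s.png");b=cv2.imread("pics/ph_t.png");h=600
o=np.zeros((600,1200,3),np.uint8);o[:500,:700]=a;o[:600,700:]=b;cv2.imwrite("pics/ph.png",cv2.resize(o,None,fx=.66,fy=.66))
im=np.load("pics/scene.npy");cv2.imwrite("pics/base.png",cv2.resize(im[90:220,150:290,::-1],None,fx=4,fy=4))
E
```

```text
origin [[215.3298516 173.8640017]] [[305.72572217 364.43958249]]
```

View pics/ph.png

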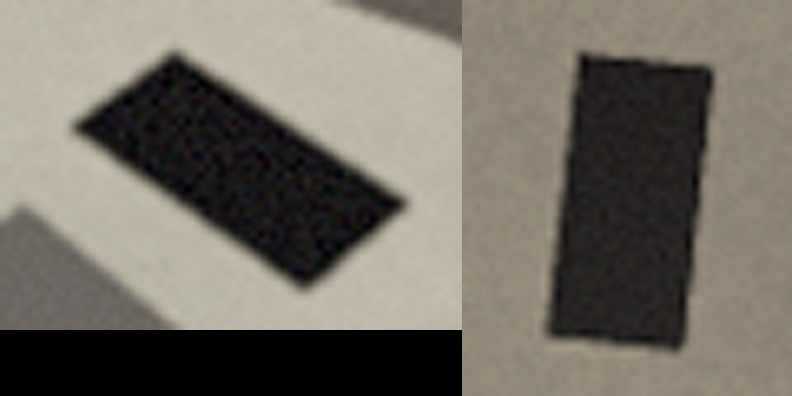

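View pics/base.png

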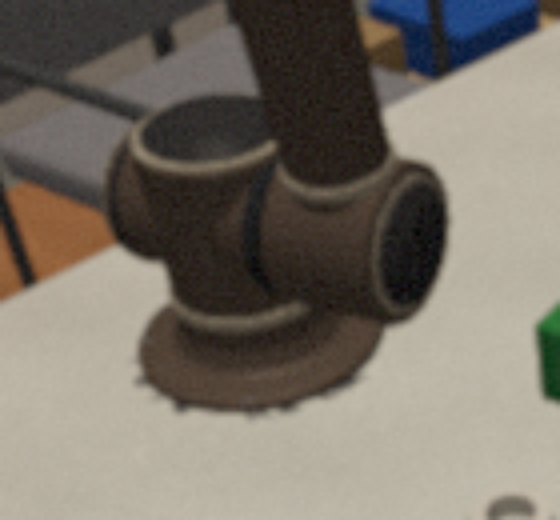

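```bash
python3 - <<'E'
from h import *
s=np.array([[75,127],[177,50],[408,205],[305,290]])/6.6-.5+[293,213]
t=np.array([[548-462,335],[580-462,52],[712-462,68],[682-462,348]])/6.6-.5+[286,173]
a=back("scene",s,9);b=back("top",t,9)
print(a.round());print(b.round())
for q in(a,b): print(np.linalg.norm(q-np.roll(q,-1,0),axis=1).round())
def tri(ps,pt):
    r=[]
    for n,p in(("scene",ps),("top",pt)):
        K,c,A=cal(n); d=A@np.linalg.inv(K)@[p[0],p[1],1]; r.append((c,d/np.linalg.norm(d)))
    (c1,d1),(c2,d2)=r; M=np.array([d1,-d2]).T; k=np.linalg.lstsq(M,c2-c1,rcond=None)[0]
    p,q=c1+k[0]*d1,c2+k[1]*d2; return (p+q)/2,np.linalg.norm(p-q)
# scene s[0]=which top?
for i in range(4):
  print([ (tri(s[i],t[j])[0].round(),round(tri(s[i],t[j])[1],1)) for j in range(4)])
E
```

```text
[[469. -35.   9.]
 [474.  35.   9.]
 [621.  20.   9.]
 [614. -49.   9.]]
[[468.  35.   9.]
 [617.  22.   9.]
 [610. -47.   9.]
 [462. -34.   9.]]
[ 70. 148.  69. 146.]
[150.  70. 148.  70.]
[(array([455.,  17., -35.]), np.float64(50.3)), (array([558., -31.,  83.]), np.float64(136.9)), (array([564., -75., 110.]), np.float64(83.2)), (array([464., -33.,   4.]), np.float64(4.5))]
[(array([470.,  37.,   5.]), np.float64(4.8)), (array([568., -10., 109.]), np.float64(87.0)), (array([574., -56., 138.]), np.float64(36.4)), (array([480., -15.,  46.]), np.float64(55.7))]
[(array([ 523.,   71., -102.]), np.float64(112.3)), (array([618.,  22.,   5.]), np.float64(1.8)), (array([623., -30.,  49.]), np.float64(50.8)), (array([532.,  11., -43.]), np.float64(160.1))]
[(array([ 505.,   56., -166.]), np.float64(55.4)), (array([607.,   4., -38.]), np.float64(51.2)), (array([611., -47.,   5.]), np.float64(2.0)), (array([ 515.,   -3., -106.]), np.float64(108.2))]
```

```bash
python3 -m creep '[[[0.005,0,0],[0,0,0],-1],[[0,0,0],[0,0,0],-1],[[0,0,0],[0,0,0],-1],[[0,0,0],[0,0,0],-1],[[0,0,0],[0,0,0],-1],[[0,0,0],[0,0,0],-1],[[0,0,0],[0,0,0],-1]]'
python3 - <<'E'
from h import *
im=arm.read_camera("scene"); s=arm.state(); A=R.from_rotvec(s["orientation"]).as_matrix(); print(s["tool_pos"],s["grip_width"])
P=[s["tool_pos"]+A@np.array([0,k,b]) for k in(-10,0,10) for b in (0,-8)]
crop("scene",im,(255,235),80,70,9,"pics/s3.png",proj("scene",P))
E
```

```text
time: 3.43
tool_pos: [489.8, -228.9, 142.5]
orientation: [3.137, -0.175, 0.0]
contact_force: [0.6, -0.4, 0.4]
grip_width: -0.0
[ 489.77289843 -228.83129839  142.4113852 ] -0.17019746090967924
```

View pics/s3.png

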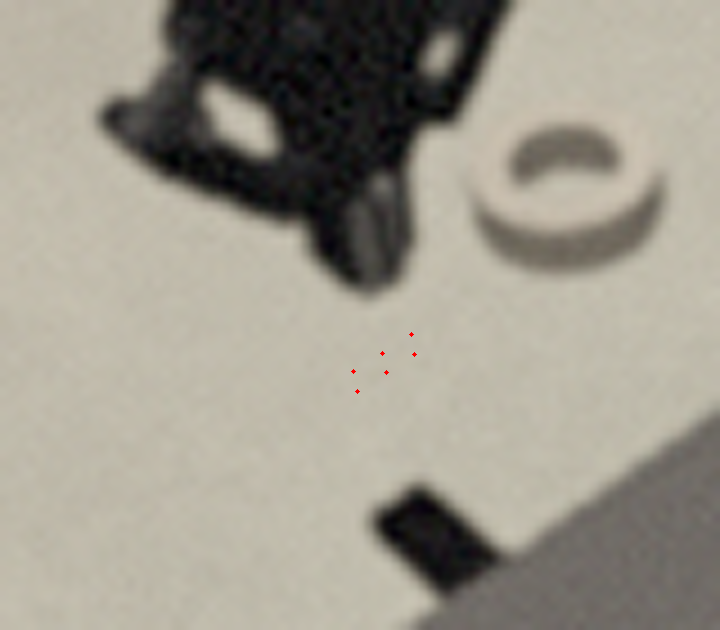

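```bash
python3 -m creep '[[[0,0,0],[0,0,0],0.3],[[0,-0.002,0],[0,0,0],0.3],[[0,0,0],[0,0,0],0.3],[[0,0,0.02],[0,0,0],0.3],[[0,0,0.02],[0,0,0],0.3],[[0,0,0.02],[0,0,0],0.3],[[0,0,0.016],[0,0,0],0.3],[[0,0,0.01],[0,0,0],0.3],[[0,0,0.01],[0,0,0],0.3],[[0,0,0],[0,0,0],0.3]]'
python3 - <<'E'
from h import *
im=arm.read_camera("scene"); s=arm.state(); A=R.from_rotvec(s["orientation"]).as_matrix(); print(s["tool_pos"],s["grip_width"],s["contact_force"])
w=s["grip_width"]/2
P=[s["tool_pos"]+A@np.array([0,k,b]) for k in(-w,0,w) for b in (0,-8)]
crop("scene",im,(260,255),80,70,9,"pics/s4.png",proj("scene",P))
im=arm.read_camera("top");crop("top",im,(385,205),80,70,9,"pics/t4.png",proj("top",P))
E
```

```text
time: 4.32
tool_pos: [489.2, -226.4, 44.6]
orientation: [-3.136, 0.174, 0.004]
contact_force: [-0.9, -0.2, -0.3]
grip_width: 55.4
[ 489.65103517 -226.61241152   45.82469611] 55.79861511666475 [ 0.88629142 -0.25429422  0.68728307]
```

View pics/s4.png

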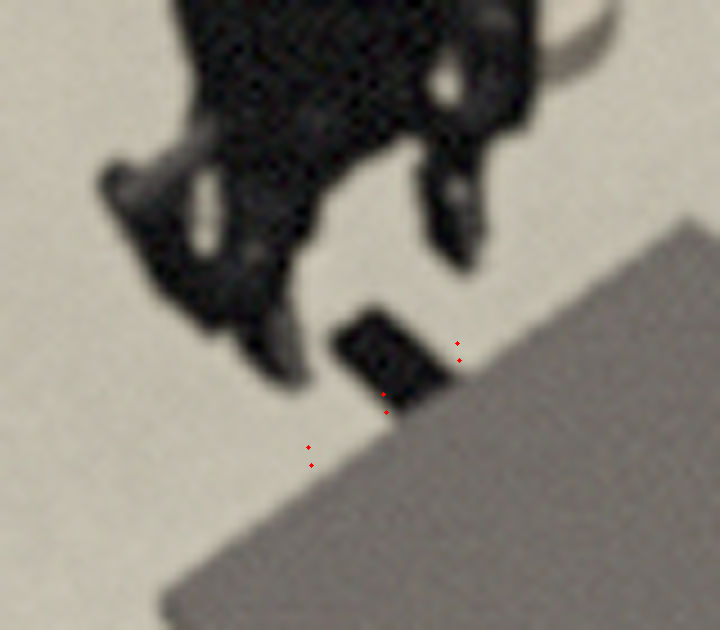

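View pics/t4.png

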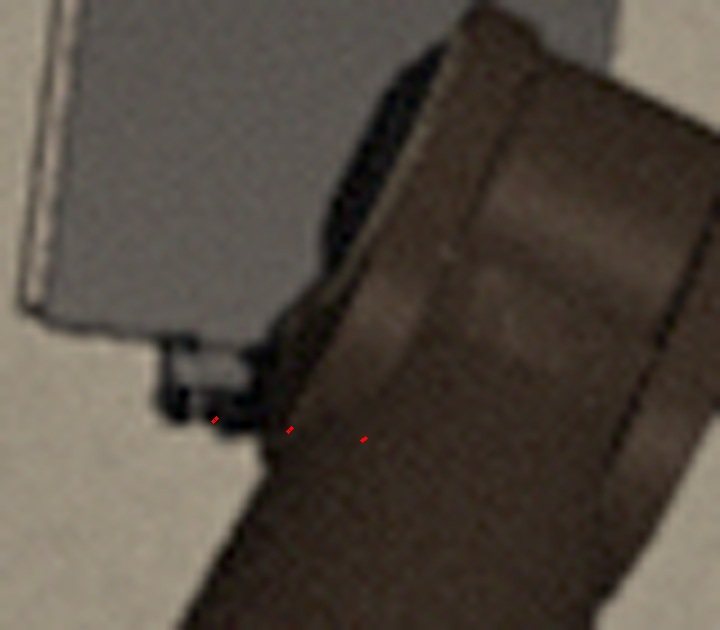

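```bash
python3 -m creep '[[[0,0,0.01],[0,0,0],0.1],[[0,0,0.01],[0,0,0],0.1],[[0,0,0],[0,0,0],0.1]]'
python3 - <<'E'
from h import *
im=arm.read_camera("scene"); s=arm.state(); A=R.from_rotvec(s["orientation"]).as_matrix(); print(s["tool_pos"],s["grip_width"],s["contact_force"])
w=s["grip_width"]/2
P=[s["tool_pos"]+A@np.array([0,k,b]) for k in(-w,0,w) for b in (0,-8)]
crop("scene",im,(260,255),80,70,9,"pics/s5.png",proj("scene",P))
for n in("top","scene"):
  for d in arm.cut_out(n,"screen")[:1]: print(d["confidence"])
print(proj("scene",[[155.5,-501.4,192.4]]))
im=cv2.imread("pics/scene0.png"); cv2.imwrite("pics/s6.png",cv2.resize(im[130:240,0:110],None,fx=6,fy=5))
E
```

```text
time: 4.67
tool_pos: [489.2, -226.4, 24.6]
orientation: [-3.136, 0.175, 0.003]
contact_force: [-0.7, 0.5, -0.1]
grip_width: 47.1
[ 489.25096636 -226.4579131    25.20109734] 47.142750556228286 [-0.68904704  0.31533761  0.04081609]
0.58
0.8
[[ 76.32469251 229.78689349]]
```

View pics/s5.png

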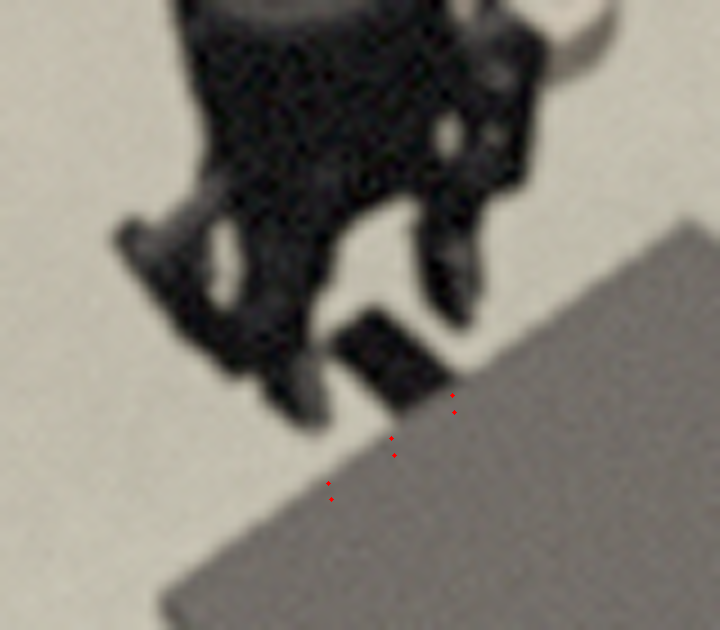

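View pics/s6.png

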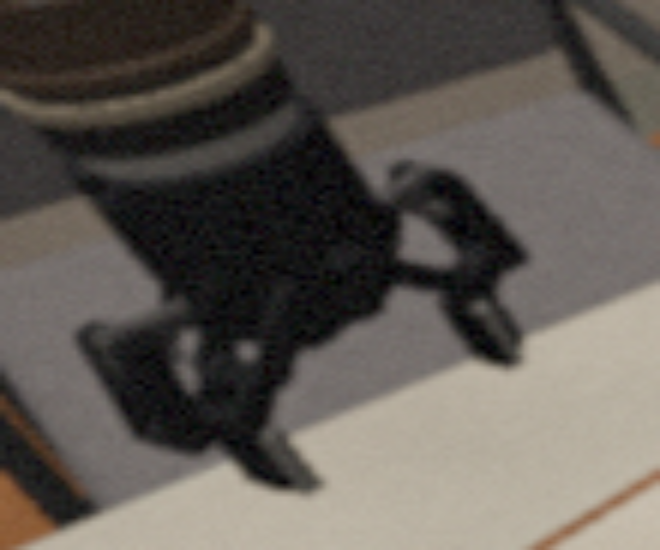

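```bash
python3 -m creep '[[[0,0,0.01],[0,0,0],0.1],[[0,0,0.008],[0,0,0],0.1],[[0,0,0.003],[0,0,0],0.1],[[0,0,0],[0,0,0],0.1]]';python3 -m creep '[[[0,0,0.003],[0,0,0],0.1],[[0,0,0.003],[0,0,0],0.1],[[0,0,0],[0,0,0],0.1]]'
python3 - <<'E'
from h import *
im=arm.read_camera("scene"); s=arm.state(); A=R.from_rotvec(s["orientation"]).as_matrix(); print(s["tool_pos"],s["grip_width"],s["contact_force"])
w=s["grip_width"]/2
P=[s["tool_pos"]+A@np.array([0,k,b]) for k in(-w,0,w) for b in (0,-8)]
crop("scene",im,(260,255),80,70,9,"pics/s7.png",proj("scene",P))
im=arm.read_camera("top");crop("top",im,(385,205),80,70,9,"pics/t7.png",proj("top",P))
E
```

```text
time: 5.15
tool_pos: [489.1, -226.4, 4.0]
orientation: [-3.136, 0.174, 0.003]
contact_force: [-0.1, 0.5, 0.5]
grip_width: 46.9
time: 5.4
tool_pos: [489.9, -226.7, -1.1]
orientation: [-3.137, 0.175, 0.001]
contact_force: [0.3, -0.5, 0.4]
grip_width: 46.8
[ 489.92544504 -226.77786851   -0.83728446] 46.6795459171745 [ 0.3259604  -0.12183559 -0.520839  ]
```

View pics/s7.png

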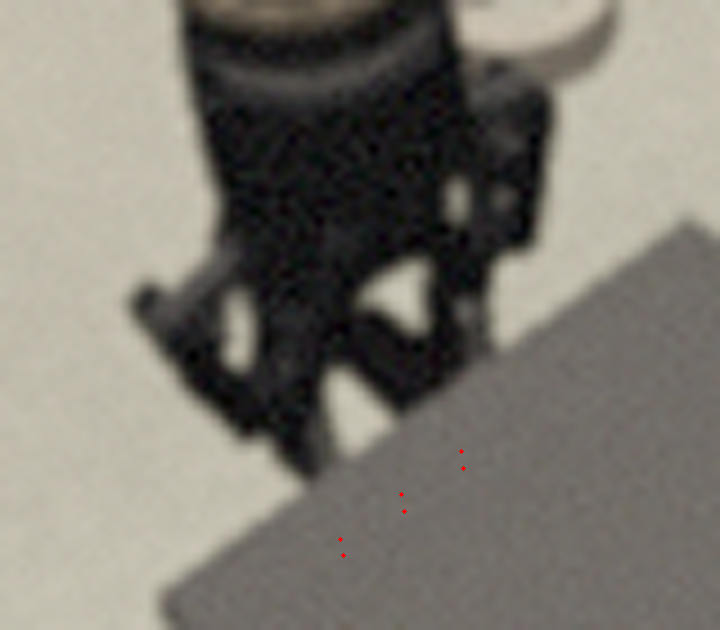

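View pics/t7.png

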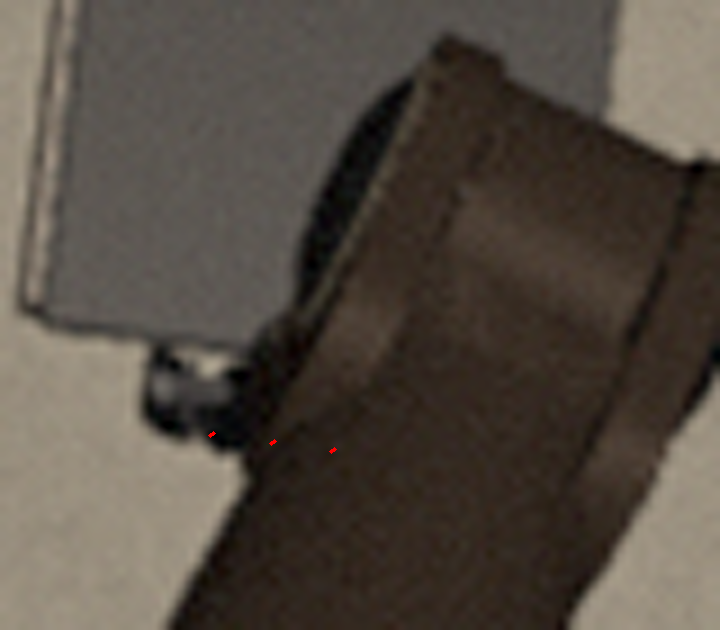

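```bash
python3 -m creep '[[[0,0,0],[0,0,0],-1],[[0,0,0],[0,0,0],-1],[[0,0,0],[0,0,0],-1],[[0,0,0],[0,0,0],-1],[[0,0,0],[0,0,0],-1]]' 25
python3 - <<'E'
from h import *
im=arm.read_camera("scene"); s=arm.state();print(s["tool_pos"],s["grip_width"],s["contact_force"])
crop("scene",im,(260,255),80,70,9,"pics/s8.png")
E
```

```text
time: 5.92
tool_pos: [490.5, -224.9, -0.5]
orientation: [-3.133, 0.173, -0.001]
contact_force: [1.9, 6.8, 1.6]
grip_width: 21.6
[ 490.44407954 -224.88935705   -0.51905157] 21.621782295357363 [1.05354053 7.69109985 1.1606984 ]
```

View pics/s8.png

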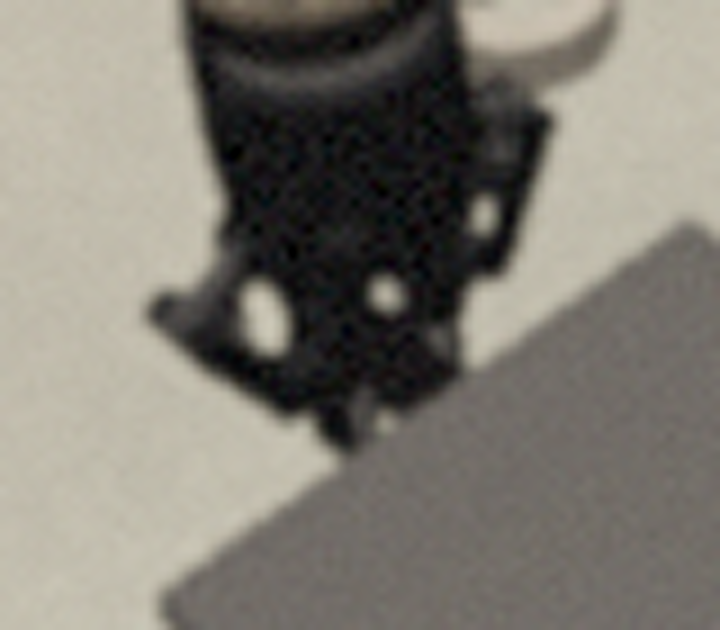

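```bash
python3 -m creep '[[[0,-0.003,0],[0,0,0],-1],[[0.0016,0,-0.0171],[0,0,0],-1],[[0.0039,0,-0.0202],[0,0,0],-1],[[0.006,0,-0.0197],[0,0,0],-1],[[0.0081,0,-0.019],[0,0,0],-1],[[0,0,0],[0,0,0],-1]]'
python3 - <<'E'
from h import *
im=arm.read_camera("scene"); s=arm.state();print(s["tool_pos"],s["grip_width"],s["contact_force"])
cv2.imwrite("pics/s9.png",cv2.resize(im[180:340,160:360,::-1],None,fx=3.5,fy=3.5,interpolation=cv2.INTER_CUBIC))
E
```

```text
time: 6.47
tool_pos: [510.6, -227.4, 78.3]
orientation: [3.134, -0.175, 0.002]
contact_force: [-6.1, -3.7, 4.8]
grip_width: 21.9
[ 509.85654045 -227.33207357   77.08208573] 22.032417084828957 [-5.74268085 -3.11642708  4.67295194]
```

View pics/s9.png

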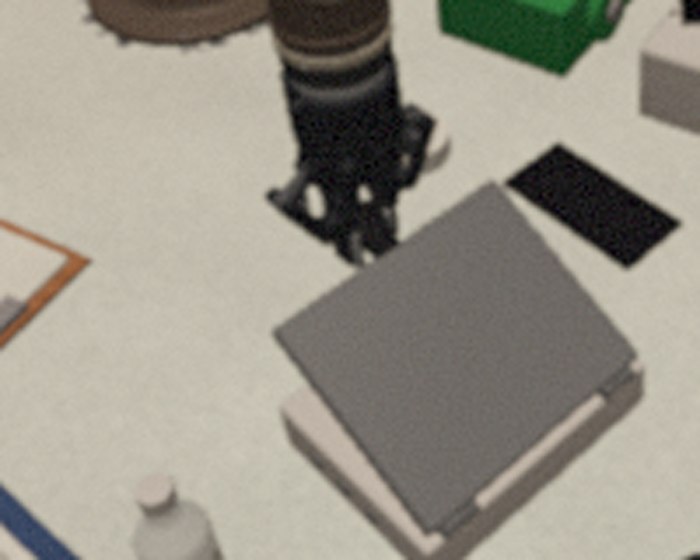

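```bash
python3 -m creep '[[[0.008,0,-0.018],[0,0,0],-1],[[0.0115,0,-0.0169],[0,0,0],-1],[[0.0135,0,-0.0156],[0,0,0],-1],[[0.0151,0,-0.0141],[0,0,0],-1],[[0.0165,0,-0.0124],[0,0,0],-1],[[0.0177,0,-0.0106],[0,0,0],-1],[[0,0,0],[0,0,0],-1],[[0,0,0],[0,0,0],-1]]'
python3 - <<'E'
from h import *
im=arm.read_camera("scene"); s=arm.state();print(s["tool_pos"],s["grip_width"],s["contact_force"]); np.save("pics/scA.npy",im)
cv2.imwrite("pics/s10.png",cv2.resize(im[150:350,160:360,::-1],None,fx=3,fy=3,interpolation=cv2.INTER_CUBIC))
E
```

```text
time: 7.18
tool_pos: [592.2, -236.4, 163.5]
orientation: [3.134, -0.175, 0.001]
contact_force: [-1.5, -3.4, 4.6]
grip_width: 21.9
[ 592.05114228 -236.42583853  163.43479985] 21.632345514279685 [-0.68999683 -5.63622907  4.16233417]
```

View pics/s10.png

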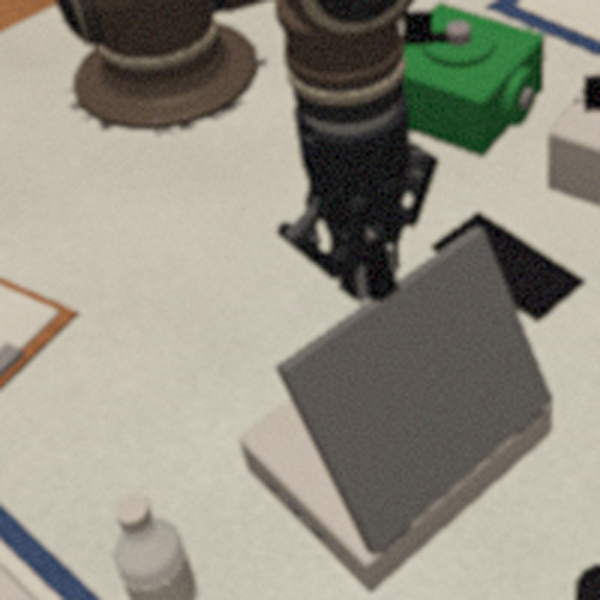

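```bash
python3 - <<'E' 2>&1 | tail -3
from fit import *
u=np.array([[482,229],[279,367],[375,554],[552,402]])/3-.5+[160,150]
for k in(0,1):
    h=lambda a:(proj("scene",scrw([r.x[0],r.x[1],r.x[2],a[0]],scr[:4]))-u).ravel()
    rr=least_squares(h,[1.0]); print(rr.x,np.degrees(rr.x),h(rr.x).round(1))
E
```

```text
[[-0.7, -0.9], [0.5, -2.1], [0.8, -0.2], [-0.4, 0.4], [0.4, -1.2], [-0.4, -0.3], [-2.0, -1.1]]
[1.05063323] [60.19684972] [-0.1 -1.  -0.4  1.  -0.4  2.1  1.2  0. ]
[1.05063323] [60.19684972] [-0.1 -1.  -0.4  1.  -0.4  2.1  1.2  0. ]
```

```bash
python3 -m creep '[[[0,0.002,0],[0,0,0],-1],[[0,0,0],[0,0,0],-0.2],[[0,0,0],[0,0,0],0.1],[[0,0,0],[0,0,0],0.2],[[0,0,0],[0,0,0],0.2],[[0,0,-0.015],[0,0,0],0.2],[[0,0,-0.025],[0,0,0],0.2],[[0,0,-0.03],[0,0,0],0.2],[[0,0,-0.03],[0,0,0],0.2],[[0,0,0],[0,0,0],0.2]]'
python3 - <<'E'
from h import *
im=arm.read_camera("scene"); s=arm.state();print(s["tool_pos"],s["grip_width"],s["contact_force"],s["joint_pos"]); np.save("pics/scB.npy",im)
cv2.imwrite("pics/s11.png",cv2.resize(im[150:350,160:360,::-1],None,fx=3,fy=3,interpolation=cv2.INTER_CUBIC))
E
```

```text
time: 8.07
tool_pos: [592.8, -237.6, 269.2]
orientation: [3.134, -0.174, 0.013]
contact_force: [-0.2, -0.5, 1.1]
grip_width: 51.3
[ 592.74343924 -237.64227653  266.49057887] 51.42338298848911 [ 0.27621438  0.14419777 -1.01947241] [-3.81314317e-01  3.67025582e-01  4.33585988e-01  1.63121220e+00
  2.99883967e-05  2.87144388e+00]
```

View pics/s11.png

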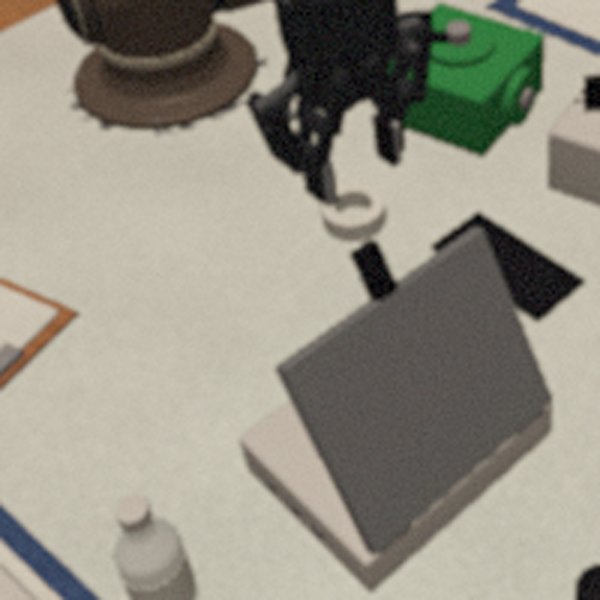

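```bash
python3 - <<'E' 2>&1 | tail -8
from fit import *
def tri(ps,pt):
    q=[]
    for n,p in(("scene",ps),("top",pt)):
        K,c,A=cal(n); d=A@np.linalg.inv(K)@[p[0],p[1],1]; q.append((c,d/np.linalg.norm(d)))
    (c1,d1),(c2,d2)=q; k=np.linalg.lstsq(np.array([d1,-d2]).T,c2-c1,rcond=None)[0]
    p,w=c1+k[0]*d1,c2+k[1]*d2; return ((p+w)/2).round(1),round(np.linalg.norm(p-w),1)
print("fin outer top",tri(S2([236,107]),T2([452,435])),fin(r2.x,0,63,51))
print("back top z141",back("top",T2([[452,435]]),141),"scene",back("scene",S2([[236,107]]),141))
# knob: top z?; disc center
print("disc",back("top",T2([[330,305]]),[100]),back("scene",S2([[425,210]]),[100]))
im=np.load("pics/scB.npy"); 
z=np.array([592.7,-237.6,266.5]); uv=[279,209.5]
for d in(0,20,30,40,50): print(d,proj("scene",z+[0,0,d]))
E
python3 -m creep '[[[-0.01,-0.038,0],[0,0,0],0.2],[[-0.01,-0.038,0],[0,0,0],0.2],[[-0.01,-0.038,0],[0,0,0],0.2],[[-0.01,-0.038,0],[0,0,0],0.2],[[-0.01,-0.038,0],[0,0,0],0.2],[[-0.01,-0.038,0],[0,0,0],0.2],[[-0.01,-0.038,0],[0,0,0],0.2],[[-0.01,-0.038,0],[0,0,0],0.2],[[-0.01,-0.038,0],[0,0,0],0.2],[[-0.01,-0.038,0],[0,0,0],0.2]]'
```

```text
fin outer top (array([520.6, 150.9, 139.6]), np.float64(8.7)) [[522.01947062 148.71462168 141.        ]]
back top z141 [[517.01343799 147.95669764 141.        ]] scene [[524.43262119 152.8277482  141.        ]]
disc [[564.3471398  192.70290022 100.        ]] [[572.75363489 191.16793859 100.        ]]
0 [[280.63182764 224.78584829]]
20 [[279.83794467 218.00969102]]
30 [[279.43122788 214.53817561]]
40 [[279.01777846 211.0091941 ]]
50 [[278.59742783 207.42130768]]
time: 8.95
tool_pos: [517.1, 50.5, 268.5]
orientation: [-3.06, -0.071, 0.008]
contact_force: [0.5, -0.0, -0.1]
grip_width: 51.5
```

```bash
python3 to.py 534.2 160.5 200 -0.111
```

```text
t 8.95 pos [517.1  50.5 268.5] toolx [ 0.999  0.046 -0.003] z [-0.007  0.08  -0.997] q [0.05 0.13 0.13 1.57 0.08 3.14] F [ 0.5 -0.  -0.1] w 51.5
shift tool mm [  22.4 -103.2   77. ]
turn [-0.08   0.009  0.157]
```

```bash
python3 -m creep '[[[0,0,0],[0,0,-0.125],0.2],[[0,0,0],[0,0,-0.125],0.2],[[0,0,0],[0,0,-0.125],0.2],[[0,0,0],[0,0,-0.125],0.2],[[0,0,0],[0,0,-0.125],0.2],[[0,0,0],[0,0,-0.125],0.2],[[0,0,0],[0,0,-0.125],0.2],[[0,0,0],[0,0,-0.125],0.2],[[0,0,0],[0,0,-0.125],0.2],[[0,0,0],[0,0,-0.125],0.2]]'
python3 -m creep '[[[0,0,0],[0,0,-0.125],0.2],[[0,0,0],[0,0,-0.125],0.2],[[0,0,0],[0,0,-0.125],0.2],[[0,0,0],[0,0,-0.125],0.2],[[0,0,0],[0,0,-0.125],0.2],[[0,0,0],[0,0,-0.125],0.2],[[0,0,0],[0,0,-0.125],0.2],[[0,0,0],[0,0,-0.125],0.2],[[0,0,0],[0,0,-0.125],0.2],[[0,0,0],[0,0,-0.125],0.2]]'
python3 to.py 534.2 160.5 200 3.91
```

```text
time: 9.78
tool_pos: [517.7, 49.4, 268.6]
orientation: [-2.446, -1.861, -0.066]
contact_force: [0.0, -0.4, 0.1]
grip_width: 51.0
time: 10.62
tool_pos: [517.7, 49.4, 268.6]
orientation: [-0.905, -2.975, -0.116]
contact_force: [-0.2, -0.2, 0.1]
grip_width: 51.0
t 10.6167 pos [517.7  49.4 268.6] toolx [-0.83   0.555  0.05 ] z [-0.006  0.08  -0.997] q [0.04 0.13 0.13 1.57 0.08 0.63] F [-0.2 -0.2  0.1] w 51.0
shift tool mm [44.5 96.9 77.1]
turn [ 8.600e-02  1.000e-03 -1.358e+00]
```

```bash
python3 -m creep '[[[0,0,0],[0.067,0.045,-0.09],0.2],[[0,0,0],[0,0,-0.125],0.2],[[0,0,0],[0,0,-0.125],0.2],[[0,0,0],[0,0,-0.125],0.2],[[0,0,0],[0,0,-0.125],0.2],[[0,0,0],[0,0,-0.125],0.2],[[0,0,0],[0,0,-0.125],0.2],[[0,0,0],[0,0,-0.125],0.2],[[0,0,0],[0,0,-0.125],0.2],[[0,0,0],[0,0,-0.125],0.2]]'
python3 to.py 534.2 160.5 200 3.91
```

```text
time: 11.45
tool_pos: [517.7, 49.5, 268.6]
orientation: [0.95, -2.928, -0.105]
contact_force: [0.7, -0.2, 0.2]
grip_width: 51.3
t 11.45 pos [517.7  49.5 268.6] toolx [-0.808 -0.588  0.038] z [-0.08   0.046 -0.996] q [ 0.06  0.2   0.21  1.66  0.05 -0.57] F [ 0.7 -0.2  0.2] w 51.3
shift tool mm [-81.2  74.3  72.1]
turn [ 0.087 -0.032 -0.141]
```

```bash
python3 -m creep '[[[0,0,0],[0.044,-0.016,-0.07],0.2],[[0,0,0],[0.043,-0.016,-0.071],0.2],[[-0.03,0.023,0],[0,0,0],0.2],[[-0.03,0.023,0],[0,0,0],0.2],[[-0.03,0.023,0.02],[0,0,0],0.2],[[0,0,0.02],[0,0,0],0.2],[[0,0,0],[0,0,0],0.2]]'
python3 to.py 534.2 160.5 72 3.91
cat > look.py <<'E'
import sys; from h import *
n=sys.argv[1]
s0=arm.state()
im=arm.read_camera("scene"); s=arm.state(); A=R.from_rotvec(s["orientation"]).as_matrix()
w=s["grip_width"]/2
P=[s["tool_pos"]+[0,0,38]+A@np.array([0,k,b]) for k in(-w,0,w) for b in (0,-8)]
crop("scene",im,(372,180),90,80,7,f"pics/{n}_s.png",proj("scene",P))
im=arm.read_camera("top");crop("top",im,(253,195),90,80,7,f"pics/{n}_t.png",proj("top",P))
a=np.hstack([cv2.imread(f"pics/{n}_s.png"),cv2.imread(f"pics/{n}_t.png")]); cv2.imwrite(f"pics/{n}.png",cv2.resize(a,None,fx=.63,fy=.63))
E
python3 look.py d1
```

```text
time: 12.03
tool_pos: [533.5, 161.7, 225.1]
orientation: [1.171, -2.909, 0.001]
contact_force: [-0.5, -0.4, 0.5]
grip_width: 51.3
t 12.0333 pos [533.5 161.7 225.1] toolx [-0.721 -0.693  0.006] z [-0.005 -0.003 -1.   ] q [ 0.29  0.2   0.12  1.5  -0.   -0.47] F [-0.5 -0.4  0.5] w 51.3
shift tool mm [ -0.6  -1.7 153.1]
turn [ 0.002 -0.006 -0.003]
```

View pics/d1.png

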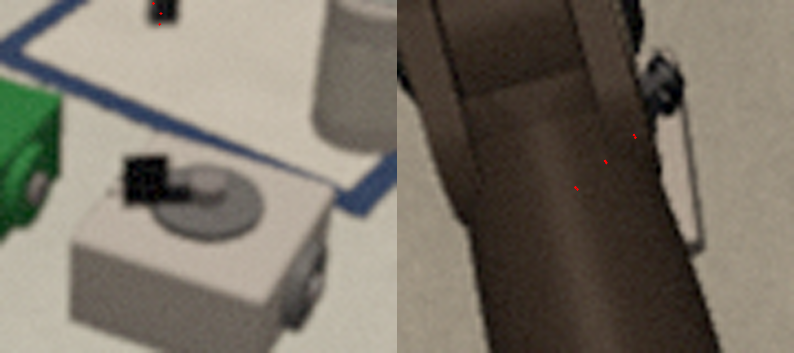

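```bash
python3 -m creep '[[[0,0,0.03],[0,0,0],0.2],[[0,0,0.03],[0,0,0],0.2],[[0,0,0.03],[0,0,0],0.2],[[0,0,0.005],[0,0,0],0.2],[[0,0,0],[0,0,0],0.2]]'
python3 look.py d2
```

```text
time: 12.55
tool_pos: [534.7, 159.2, 135.0]
orientation: [1.166, -2.916, 0.001]
contact_force: [0.6, -1.3, 0.6]
grip_width: 51.2
```

View pics/d2_s.png

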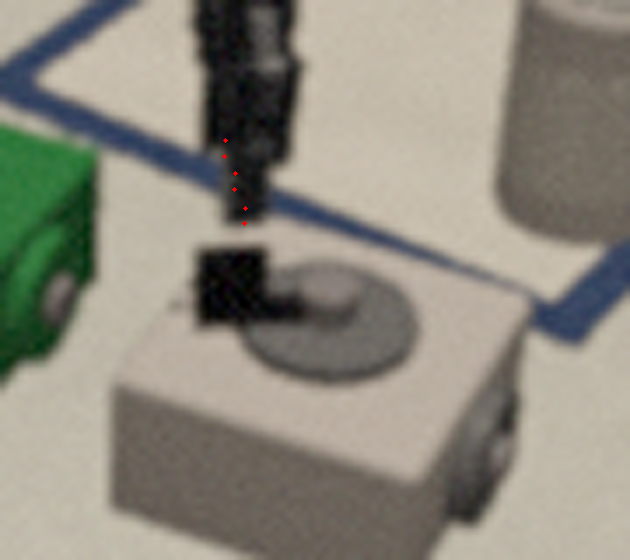

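View pics/d2_t.png

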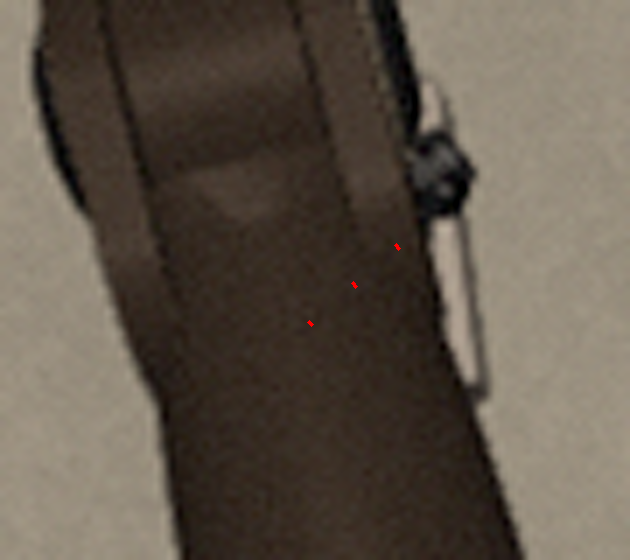

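```bash
python3 -m creep '[[[0,0,0.02],[0,0,0],0.2],[[0,0,0.02],[0,0,0],0.2],[[0,0,0.016],[0,0,0],0.2],[[0,0,0.01],[0,0,0],0.2],[[0,0,0],[0,0,0],0.2]]'
python3 look.py d3
```

```text
time: 13.07
tool_pos: [535.8, 160.3, 69.4]
orientation: [-1.168, 2.915, -0.002]
contact_force: [0.5, 0.4, -0.1]
grip_width: 51.3
```

View pics/d3_s.png

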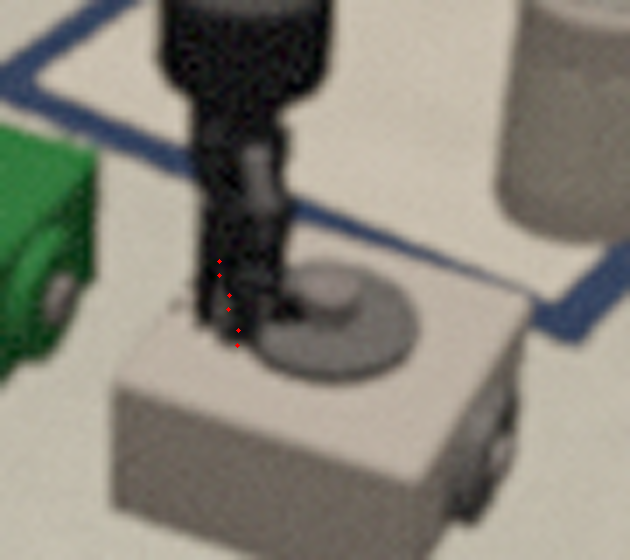

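```bash
python3 -m creep '[[[0,0,0],[0,0,0],-1],[[0,0,0],[0,0,0],-1],[[0,0,0],[0,0,0],-1],[[0,0,0],[0,0,0],-1],[[0,0,0],[0,0,0],-1],[[0,0,0],[0,0,0],-1]]' 50
python3 to.py 535.8 160.3 69.4 3.91; python3 look.py d4
```

```text
time: 13.67
tool_pos: [534.5, 162.9, 70.9]
orientation: [-1.171, 2.913, 0.006]
contact_force: [-7.6, 7.3, 7.6]
grip_width: 10.9
t 13.6667 pos [534.5 162.9  70.9] toolx [-0.722 -0.692 -0.003] z [ 0.     0.005 -1.   ] q [ 0.29  0.21 -0.2   1.15  0.   -0.47] F [-7.6  7.3  7.6] w 10.9
shift tool mm [ 0.8 -2.8  1.5]
turn [ 0.003  0.003 -0.004]
```

View pics/d4_s.png

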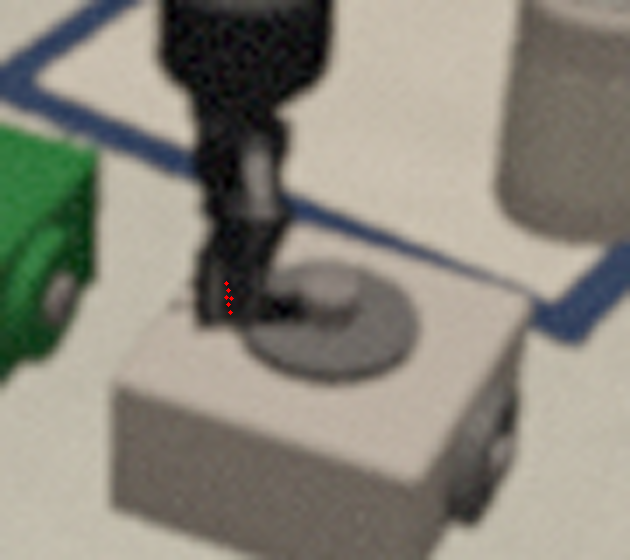

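```bash
python3 -m creep '[[[0,0.003,-0.002],[0,0,0],-1],[[0,0,0],[0,0,0],-1],[[-0.0003,0.005,0],[0,0,0.11],-1],[[-0.0003,0.005,0],[0,0,0.11],-1],[[-0.0003,0.005,0],[0,0,0.11],-1],[[-0.0003,0.005,0],[0,0,0.11],-1],[[-0.0003,0.005,0],[0,0,0.11],-1],[[0,0,0],[0,0,0],-1]]' 60
python3 to.py 567 192 69.4 3.91; python3 look.py d5
```

```text
time: 14.43
tool_pos: [522.4, 185.0, 71.2]
orientation: [-0.33, 3.122, -0.002]
contact_force: [3.8, -0.4, -6.3]
grip_width: 11.1
t 14.4333 pos [522.4 185.   71.2] toolx [-0.978 -0.209 -0.002] z [ 0.002 -0.001 -1.   ] q [ 0.34  0.21 -0.21  1.15 -0.    0.13] F [ 3.8 -0.4 -6.3] w 11.1
shift tool mm [-45.   -2.5   1.9]
turn [-0.002  0.002 -0.558]
```

View pics/d5_s.png

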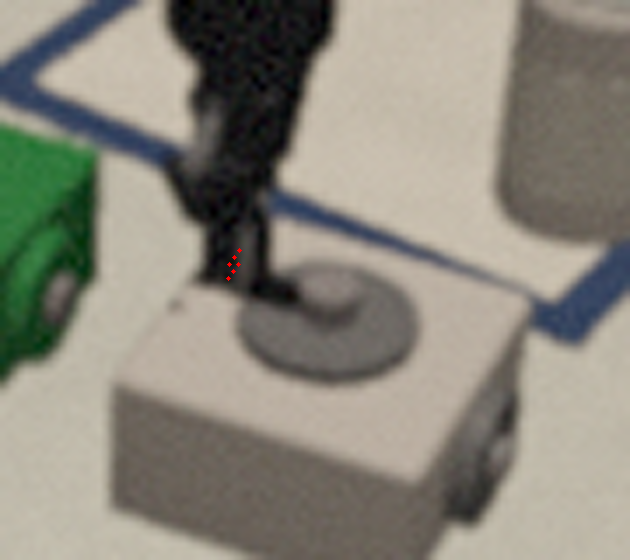

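```bash
python3 -m creep '[[[-0.0003,0.005,0.001],[0,0,0.11],-1],[[-0.0003,0.005,0],[0,0,0.11],-1],[[-0.0003,0.005,0],[0,0,0.11],-1],[[-0.0003,0.005,0],[0,0,0.11],-1],[[-0.0003,0.005,0],[0,0,0.11],-1],[[0,0,0],[0,0,0],-1],[[0,0,0],[0,0,0],-1]]' 60
python3 to.py 567 192 69.4 3.91; python3 look.py d6
```

```text
time: 15.12
tool_pos: [523.7, 209.7, 71.1]
orientation: [0.519, 3.097, 0.002]
contact_force: [-2.5, 4.6, 1.5]
grip_width: 11.2
t 15.1167 pos [523.7 209.7  71.1] toolx [-0.945  0.326 -0.001] z [ 0.002  0.001 -1.   ] q [ 0.38  0.22 -0.19  1.16  0.    0.71] F [-2.5  4.6  1.5] w 11.2
shift tool mm [-46.7  -2.6   1.8]
turn [ 1.0e-03  2.0e-03 -1.1e+00]
```

View pics/d6_s.png

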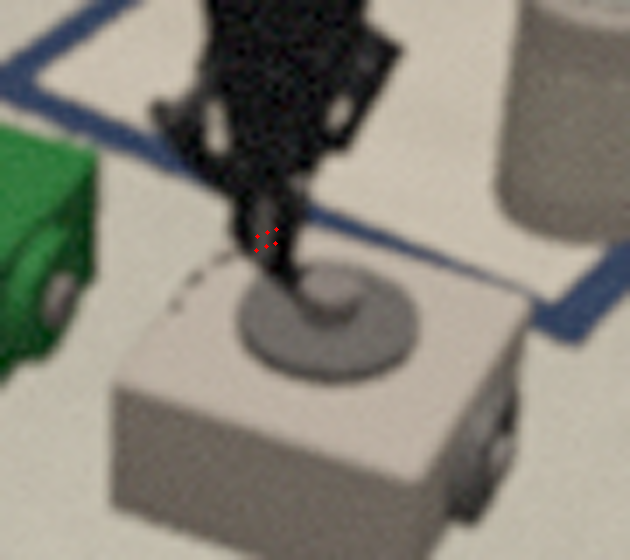

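View pics/d6_t.png

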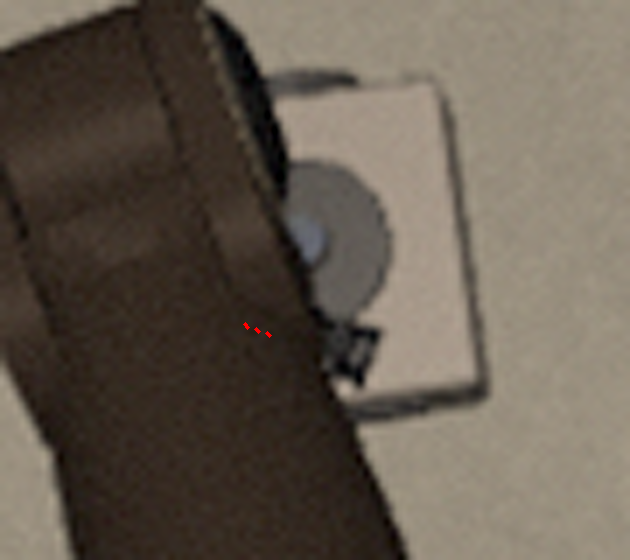

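```bash
python3 - <<'E' 2>&1 | tail -12
from fit import *
s=arm.state(); print(s["moment"],s["contact_force"],s["time"])
im=arm.read_camera("scene")
p=r2.x
out=[]
for th in (0.95,1.05,1.15):
    x0,y0=347,170; sc=13
    o=cv2.resize(im[y0:y0+42,x0:x0+45,::-1],None,fx=sc,fy=sc,interpolation=cv2.INTER_CUBIC).copy()
    off=np.array([1.0,0.8])
    def P(r_,h): return tuple(((proj("scene",fin(p,th,r_,h))[0]+off-[x0,y0]+.5)*sc).astype(int))
    for a,b in(((29,12),(29,51)),((29,51),(63,51)),((63,51),(63,12)),((63,12),(29,12)),((0,0),(70,0))): cv2.line(o,P(*a),P(*b),(0,0,255),1)
    for k,t in enumerate((.35,.7,1.05)):
        q=proj("scene",fin(p,t,70,0))[0]+off; cv2.circle(o,tuple(((q-[x0,y0]+.5)*sc).astype(int)),4,(0,255,0),1)
    out.append(o[:, :])
cv2.imwrite("pics/v.png",cv2.resize(np.hstack(out),(800,int(800*42/135))))
cv2.imwrite("pics/v2.png",out[1])
E
```

```text
screen [ 6.84864263e+02 -2.48182115e+02 -1.10991196e-01  1.68030624e-02]
[[-0.8, -0.1], [-0.2, -0.0], [0.2, -1.0], [-0.6, -1.9], [-0.5, -0.9], [-0.4, -0.2], [-0.0, -0.2], [-2.4, -0.3], [-1.1, 0.1], [0.7, -1.5], [-0.4, -0.0], [-1.6, 1.1]]
grip [[ 489.22097512 -226.37782252   64.30905935]]
pump [5.67316612e+02 1.92500110e+02 1.68430671e-01]
[[-0.7, -0.9], [0.5, -2.1], [0.8, -0.2], [-0.4, 0.4], [0.4, -1.2], [-0.4, -0.3], [-2.0, -1.1]]
[0.82133193 0.62627888 0.53849676] [-2.40973819  4.80631333  1.71224883] 15.2167
```

View pics/v2.png

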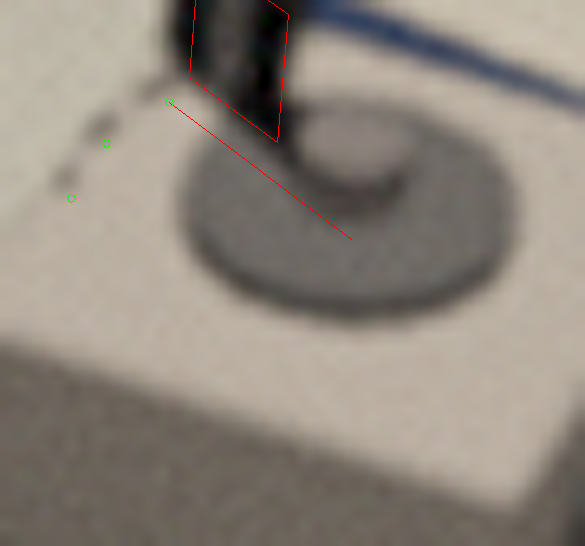

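```bash
python3 -m creep '[[[0,0,0],[0,0,0],-1],[[0,0,0],[0,0,0],-1],[[0,0,0],[0,0,0],-1],[[0,0,0],[0,0,0],-1],[[0,0,0],[0,0,0],-1],[[0,0,0],[0,0,0],-1],[[0,0,0],[0,0,0],-1],[[0,0,0],[0,0,0],-1]]' 60
python3 to.py 567 192 69.4 3.91; python3 - <<'E'
from h import *
im=arm.read_camera("scene");cv2.imwrite("pics/fin.png",im[:,:,::-1]); print(arm.state()["moment"])
E
```

```text
time: 15.93
tool_pos: [523.7, 209.8, 71.1]
orientation: [0.521, 3.096, 0.003]
contact_force: [-2.5, 4.8, 1.6]
grip_width: 11.2
t 15.9333 pos [523.7 209.8  71.1] toolx [-0.945  0.327 -0.001] z [ 0.002  0.002 -1.   ] q [ 0.38  0.22 -0.19  1.16  0.    0.71] F [-2.5  4.8  1.6] w 11.2
shift tool mm [-46.7  -2.6   1.8]
turn [ 1.000e-03  2.000e-03 -1.102e+00]
[0.81200266 0.60608433 0.55018212]
```

View pics/fin.png

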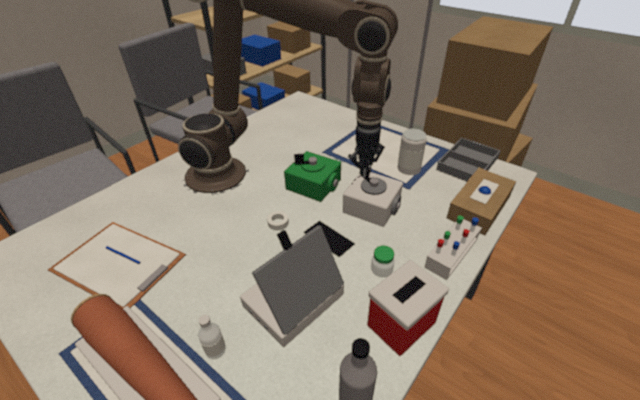

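The final picture shows the screen standing at (300,275) and the gripper holding the white pump's fin at (367,175). The bystanders and the green pump are where they were.

```bash
python3 -c "
from bench import arm
print(arm.close_job()); print(arm.state()['time'])"
```

```text
the job is handed in; nothing more can be done
None
the job is handed in; nothing more can be done
```

I raised the screen by its tab and let go, then turned the white pump's dial to its third click. I handed the job in at about 16 s, still gripping the fin.

**Screen:** the angle fitted from the scene picture while I still held the tab was 60.2°. It looked the same after release and in the last picture, but I did not measure it again.

**Dial:** the tool has turned 1.10 rad with the fin, and about 1.12 rad judged by its position around the dial's axis. The jaws read 11.2 mm on the 12 mm fin at a 60 N grip. The torque on the tool about the axis was about 0.37 N m, close to the 0.33 expected at the third click. The gripper mostly hid the fin, so the picture could not confirm the angle directly.

**Bystanders:** in the last picture the jar, phone, tape, tub, gel bottle and green look-alike all appear where they started. I judged this by eye.

**Disagreements:**
- The fingertips looked 35–40 mm higher in the scene camera than the reported TCP, for reasons I did not find. I went by the pictures for height, and both grasps worked.
- The two cameras differed by up to about 8 mm on the dial's position.

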